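Bring the trolley wheel's valve to the top

TASK

The wheel of the solvent trolley sits on a leaning service stand. With your fingertips push its blue spokes, one after another in at least two separate pushes, until the red-capped valve stem stands straight up at the top of the wheel under the red pointer, then leave the wheel at rest. Do not grasp anything, do not lift the wheel out of its open axle slots, do not touch the valve, and leave everything else where it is.

Things in the scene. Friction and masses are not known exactly. Their poses are not given: they have to be found in the camera images.
- stand: grey stand fixed to the bench, base plate 360 x 400 x 12 mm. Two steel legs 16 mm wide, before and behind the wheel, run up the lean from its lowest point to the hub (front leg's face 34 mm, axle end 38 mm before the wheel's middle plane). A rod behind and over the wheel ends in a red pointer above the tyre's top. Origin on the bench below the wheel's centre; x away from the stand's front, y left, z up.
- hub (a point): wheel centre, 165 mm above the bench; axes as the stand's. The wheel leans back 0.80 rad (46 deg) from upright, its face towards the robot and up: up the lean is (sin 0.80, 0, cos 0.80) in these axes, the normal out of its face (-cos 0.80, 0, sin 0.80). Tyre 280 mm outer diameter, 44 mm thick; rim opening 176 mm across; hub 38 mm across, 44 mm long.
- wheel (a joint): turn of the wheel in rad = angle of the valve stem from straight up (0, or any whole turn), growing clockwise as seen from the wheel's front (the robot's side). Turns either way without a stop, against a steady friction of about 0.2 N m (a little more when turned fast), and stays where it is left.
- spokes: five blue spokes 12 x 12 mm from hub to rim, 72 deg apart, the first 36 deg clockwise of the valve stem seen from the front, so the stem is midway between two. Front faces 11 mm before the wheel's middle plane, back faces 1 mm behind it; the openings are empty right through (the rod is 55 mm behind the middle plane). Origin at the wheel's centre; z to the valve stem, x out of the wheel's back.
- valve: brass valve stem, 8 mm thick, with a red cap 11 mm thick, reaching inwards from the rim to 63 mm from the wheel's centre, in the wheel's middle plane; origin at the wheel's centre, z along the stem. A yellow dot on the tyre's side marks it too. Not to be touched.
- valve_cap (a point): middle of the red valve cap, 70 mm from the wheel's centre
- top_point (a point): the fixed place where the middle of the valve cap lies when the stem is straight up
- axle (a joint): how far the wheel's axle has been lifted up the lean out of its open slots, in m: 0 = seated. Only its weight (1 kg) keeps it down.
- cap_jar: clear jar with red lid holding spare valve caps, 42 mm across, 50 mm tall, on the stand's base plate at the robot's side, left; origin at its underside. To be left alone.
- gauge: red tyre pressure gauge with a black handle, 134 mm long, 24 mm tall, lying on the base plate at the robot's side, right; origin at its underside. To be left alone.
- wrench: steel wrench, about 180 mm long, lying on the bench to the left of the stand; origin at its underside. To be left alone.
- amber: amber glass bottle, 92 mm across, 190 mm tall, on the bench at one side; origin at its underside. To be left alone.
- solvent: clear bottle with blue cap, 80 mm across, 160 mm tall, on the bench at the other side; origin at its underside. To be left alone.
- beaker: open glass beaker, 72 mm across, 85 mm tall, on the bench at the right; origin at its underside. To be left alone.

How it is judged:
By the outcome, as a careful person would: the job done as asked, in the order asked, and still so for the second after the job is handed in, with the robot touching nothing.
It also fails if it takes over 58 s, if anything falls off the work surface, if the arm or the gripper's body presses on something with over 40 N, if the wrist force passes 120 N, or if a joint passes its speed limit or range.

ROBOT

A 6-joint arm with a two-finger parallel gripper is mounted at the origin on the work surface. World frame = base frame: x ahead of the robot, y to its left, z up, the work surface at z = 0. Lengths are in mm, angles in degrees, forces in N, time in s.
With the tool pointing down it reaches from about 375 to 900 mm from the base axis. Payload 3.1 kg.
Tool frame: the origin (TCP) lies at the very end of the fingers, on their centre line; the grasp point (between the pads) lies manip.hold_point_z behind it (manip.hold_point_z is the distance from the TCP to the grasp point, in mm); z points along the fingers, y is the line along which they close (so a half turn about z gives the same grasp; the last joint's range is limited). The gripper opens to 87 mm and grips with 3 to 60 N. Pads are 19 mm wide; open, the fingers measure 117 mm over their backs; the gripper's body (75 mm by 190 mm) begins 51 mm behind the grasp point.
Start: joints at [55.835, 30.224, 82.088, -0, 67.689, -10.227], TCP at [253.552, 571.234, 222.548] pointing down, gripper open.
Joint ranges: [-176.69, 176.69], [-43.24, 126.21], [12.49, 139.97], [-82, 262], [0, 151.66], [-163.58, 163.58]. Speed limits (degrees/s): [159.86, 159.86, 180, 180, 180, 180].

INTERFACE

Orientations are given as [roll, pitch, yaw] about the fixed x, y, z axes, in that order (R = Rz(yaw) Ry(pitch) Rx(roll)).
In Python, from plant import manip gives the robot as it stands. Calls block until the motion is done:
- manip.reach(position, orientation): joint-space move of the TCP to a pose.
- manip.servo_line(position, frame=None, vel=150, f_stop=None): straight line of the TCP; frame=None keeps the orientation; vel is the mean speed in mm/s. With f_stop (N) it stops when the force on the tool has changed by that much, and returns True; else False.
- manip.goto_joints(angles): joint-space move.
- manip.gripper_to(opening): finger opening in mm; the grip force is fixed at half the most; returns when the fingers have stopped.
- manip.sleep(seconds).
- manip.ik(position, orientation): joint angles nearest the present ones, or None.
- manip.snapshot(name): name is "scene" or "top" or "wrist"; returns a dict with "color" (400x640x3 uint8, red, green, blue), "camera_matrix" (3x3 intrinsics, pixels), "extrinsics" (4x4, takes a point from camera to world coordinates); the wrist camera has in their place "hand_eye" (4x4, takes a point from camera to tool coordinates, whose origin is the TCP and whose axes are the flange's). Camera axes: x right, y down, z forward; pixel columns grow to the right and rows downward; lengths in mm; the calibration is good to about 2 mm. A picture is of the moment at which its call begins: read the wrist's pose just before it. There is no depth.
A pose or a line that the arm cannot do raises manip.PlanningError and nothing moves.
- manip.sign_off(): hands the job in; it is judged then, once.
Trained networks look in a picture, given as the dict that the camera call returned (one of the last four; its "shot" number tells which), for a name from the list of things; names that differ only in an ending like _2 or _b are one class to them, and where a whole thing is asked for, a point or a joint stands for the part that bears it (a point fixed in the world has none). Each returns a list of dicts, best first, with "score" (0 to 1); they miss things now and then, are a little off and sometimes report something else, mostly with a low value. They report only what shows in the picture. A call takes as long as a camera call.
- manip.spot_in(picture, query): "uv" ([column, row] in pixels, amid what is visible of it).
- manip.landmark_of(picture, query): "uv" ([column, row] in pixels: a listed point, or the origin of a listed thing).
Readings, each from a call of its own:
- manip.current_time(): time.
- manip.current_qpos(): joint angles.
- manip.current_qvel(): joint speeds.
- manip.current_joint_torque(): joint torques, N m.
- manip.current_tcp_pos(): TCP position.
- manip.current_ee_rot(): TCP orientation.
- manip.current_force(): force on the tool from outside, world axes, zero at the start.
- manip.current_ft_torque(): the same for the moment, N m.
- manip.current_grip_width(): finger opening in mm.
- manip.current_grip_force(): force on a finger pad.
Only numpy, scipy, OpenCV 4.12 (cv2) and the standard library are available. Lean on these libraries where they do the work, as an engineer would, in place of code of your own. Each camera call takes 0.05 s, during which the arm holds its last target. There are 200 camera calls.

## Working session

There is one attempt and no reset: what is moved stays moved. The work goes in short steps, each a Python script; the robot and the scene stay as the last script left them, time stands still between calls to the robot, and variables do not carry over. Pictures are saved under pics/ and viewed, at most 10 in all, crops included, and the job is handed in when it is done.

```bash
ls; mkdir -p pics
python3 - <<'E'
from plant import manip
import cv2
for n in ("scene","top"):
    s=manip.snapshot(n); cv2.imwrite(f"pics/{n}0.png",s["color"][:,:,::-1])
    print(n,s["camera_matrix"].tolist(),s["extrinsics"].round(3).tolist())
    for q in ("hub","valve_cap","top_point","stand","wheel","cap_jar","gauge"):
        print(q,[(d["uv"],d["score"]) for d in manip.landmark_of(s,q)[:2]])
print(manip.current_ee_rot(),manip.hold_point_z,manip.current_time())
E
```

```text
pics
scene [[455.0605517447085, 0.0, 309.53427867311586], [0.0, 455.0605517447085, 207.36304767546224], [0.0, 0.0, 1.0]] [[-0.706, 0.388, -0.592, 1270.149], [0.708, 0.399, -0.583, 696.783], [0.01, -0.831, -0.557, 840.702], [0.0, 0.0, 0.0, 1.0]]
hub [([319.1, 236.5], 0.77)]
valve_cap []
top_point [([310.3, 231.0], 0.8), ([320.8, 234.9], 0.63)]
stand [([319.2, 286.0], 0.93)]Traceback (most recent call last):
  File "<stdin>", line 7, in <module>
ValueError: it knows: amber, beaker, cap_jar, gauge, hub, solvent, spokes, stand, top_point, valve, valve_cap, wrench
```

Run:
```python
from plant import manip
import cv2,numpy as np
ims=[]
for n in ("scene","top"):
    s=manip.snapshot(n); ims.append(s["color"][:,:,::-1])
    cv2.imwrite(f"pics/{n}0.png",s["color"][:,:,::-1])
    K=s["camera_matrix"];T=s["extrinsics"]
    if n=="top":print(K.tolist(),T.round(4).tolist())
    for q,z in (("hub",165),("stand",0),("valve_cap",165),("top_point",214),("cap_jar",12),("gauge",12),("wrench",0),("amber",0),("solvent",0),("beaker",0)):
        for d in manip.landmark_of(s,q)[:2]:
            r=T[:3,:3]@np.linalg.solve(K,[*d["uv"],1]); p=T[:3,3]+r*(z-T[2,3])/r[2]
            print(n,q,d["uv"],d["score"],p.round(0))
print(manip.current_ee_rot(),manip.hold_point_z,manip.current_time())
```

```text
scene hub [322.3, 239.1] 0.85 [626. 108. 165.]
scene stand [319.7, 288.0] 0.69 [626. 104.  -0.]
scene stand [439.7, 304.6] 0.64 [452. 358.   0.]
scene top_point [308.5, 230.1] 0.93 [671. 106. 214.]
scene top_point [258.7, 192.2] 0.24 [ 648. -101.  214.]
scene cap_jar [401.3, 264.9] 0.55 [409. 208.  12.]
scene gauge [305.5, 233.2] 0.45 [496. -80.  12.]
scene wrench [442.9, 303.4] 0.79 [443. 361.   0.]
scene amber [212.6, 199.3] 0.81 [ 577. -447.    0.]
scene solvent [413.5, 364.7] 0.85 [651. 414.   0.]
scene solvent [321.5, 236.3] 0.25 [461. -46.   0.]
scene beaker [260.5, 193.5] 0.69 [ 436. -363.    0.]
[[484.45241285141043, 0.0, 325.7818080853352], [0.0, 484.45241285141043, 202.64571267371457], [0.0, 0.0, 1.0]] [[-0.0054, -0.9927, 0.1207, 350.7106], [-0.9999, 0.0038, -0.0135, 21.4165], [0.0129, -0.1207, -0.9926, 1599.53], [0.0, 0.0, 0.0, 1.0]]
top hub [293.6, 175.1] 0.79 [609.  98. 165.]
top stand [295.9, 180.9] 0.94 [619.  99.   0.]
top valve_cap [287.4, 191.9] 0.4 [558. 116. 165.]
top top_point [284.9, 154.2] 0.69 [662. 121. 214.]
top top_point [294.5, 172.9] 0.68 [606.  93. 214.]
top cap_jar [265.4, 242.9] 0.66 [412. 198.  12.]
top gauge [345.4, 216.1] 0.86 [499. -65.  12.]
top wrench [214.4, 233.1] 0.87 [446. 367.   0.]
top wrench [289.6, 192.2] 0.29 [581. 120.   0.]
top amber [456.2, 194.1] 0.64 [ 572. -437.    0.]
top solvent [199.3, 174.5] 0.82 [641. 421.   0.]
top beaker [439.2, 238.7] 0.78 [ 424. -375.    0.]
[-1.79999981e+02  1.50567676e-03  1.56063270e+02] 18.700000000000003 1.35
```

View pics/top0.png

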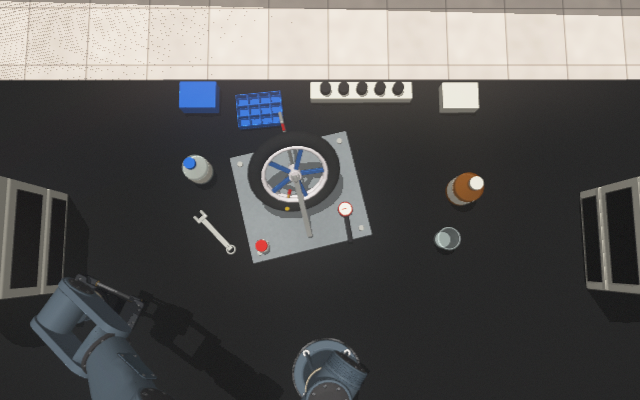

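View pics/scene0.png

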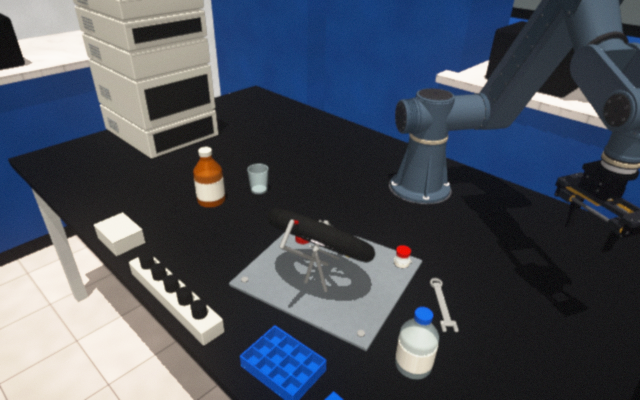

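```bash
cat > h.py <<'E'
from plant import manip
import cv2,numpy as np
from scipy.spatial.transform import Rotation as Ro
HUB=np.array([614.,102,165]); YAW=np.radians(12.5)
def axes():
    Z=Ro.from_euler('z',YAW).as_matrix()
    u=Z@[np.sin(.8),0,np.cos(.8)]; n=Z@[-np.cos(.8),0,np.sin(.8)]
    return u,np.cross(u,n),n     # up, right (clockwise 90 deg; checked -y), normal
def at(r,deg,h):
    u,w,n=axes(); a=np.radians(deg); return HUB+r*(np.cos(a)*u+np.sin(a)*w)+h*n
def rpy(deg,s=1):   # tool y radial at clock angle deg (times s), z into the wheel
    u,w,n=axes(); a=np.radians(deg); y=s*(np.cos(a)*u+np.sin(a)*w); z=-n
    return Ro.from_matrix(np.c_[np.cross(y,z),y,z]).as_euler('xyz',degrees=True)
def tool():
    T=np.eye(4); T[:3,:3]=Ro.from_euler('xyz',manip.current_ee_rot(),degrees=True).as_matrix(); T[:3,3]=manip.current_tcp_pos(); return T
def look(name):
    T=tool(); s=manip.snapshot("wrist"); s["T"]=T@s["hand_eye"]
    cv2.imwrite(f"pics/{name}.png",s["color"][:,:,::-1]); return s
def inplane(s,uv,h=0):   # (right, up) mm in the plane h before the middle plane
    u,w,n=axes(); r=s["T"][:3,:3]@np.linalg.solve(s["camera_matrix"],[*uv,1]); o=s["T"][:3,3]
    p=o+r*((HUB+h*n-o)@n)/(r@n)-HUB; return np.array([p@w,p@u])
def proj(s,P):
    q=s["camera_matrix"]@(s["T"][:3,:3].T@(np.asarray(P)-s["T"][:3,3])); return q[:2]/q[2]
E
python3 - <<'E'
from h import *
print(axes())
# plate corners from top view (z=12), refine yaw
s=manip.snapshot("top");K=s["camera_matrix"];T=s["extrinsics"]
c=[]
for uv in ((231,157),(346,132),(371,236),(253,262)):
    r=T[:3,:3]@np.linalg.solve(K,[*uv,1]); c.append((T[:3,3]+r*(12-T[2,3])/r[2])[:2])
c=np.array(c);print(c.round(0),c.mean(0))
for a,b,o in ((3,0,0),(2,1,0),(1,0,90),(2,3,90)):
    d=c[b]-c[a];print(np.linalg.norm(d),np.degrees(np.arctan2(d[1],d[0]))-o)
s=manip.snapshot("wrist");print(s["hand_eye"].round(3).tolist(),s["camera_matrix"][0,0])
for h in (150,200,250):
  for g in (0,90,180,270):
    q=manip.ik(at(0,0,h),rpy(g)); print(h,g,None if q is None else np.round(q))
for g in range(0,150,30):
  for sg in (1,-1):
    q=manip.ik(at(60,g,-6),rpy(g,sg)); print(g,sg,None if q is None else np.round(q))
E
```

```text
(array([0.70035189, 0.15526428, 0.69670671]), array([ 0.21643961, -0.97629601,  0.        ]), array([-0.68019198, -0.15079493,  0.71735609]))
[[ 698.  315.]
 [ 783.  -69.]
 [ 433. -148.]
 [ 350.  237.]] [566.08501766  83.67097543]
356.138307058484 12.580755712047873
358.4314845756633 12.628616255541418
393.43217900055896 12.432202404260892
393.7442022256015 12.098640537620199
[[0.001, -0.958, -0.287, 78.869], [1.0, 0.001, 0.0, 1.447], [-0.0, -0.287, 0.958, -161.698], [0.0, 0.0, 0.0, 1.0]] 301.72782202252665
150 0 [ -15.   10.  127.   82.   19. -102.]
150 90 [-15.  10. 127.  82.  19. -12.]
150 180 [-15.  10. 127.  82.  19.  78.]
150 270 None
200 0 [-19.   1. 127.  63.  24. -84.]
200 90 [-19.   1. 127.  63.  24.   6.]
200 180 [-19.   1. 127.  63.  24.  96.]
200 270 None
250 0 [-24.  -7. 127.  50.  32. -73.]
250 90 [-24.  -7. 127.  50.  32.  17.]
250 180 [-24.  -7. 127.  50.  32. 107.]
250 270 [ -24.   -7.  127.   50.   32. -163.]
0 1 [  -6.   28.  112.  100.   13. -113.]
0 -1 [ -6.  28. 112. 100.  13.  67.]
30 1 [-10.  28. 112.  99.  15. -86.]
30 -1 [-10.  28. 112.  99.  15.  94.]
60 1 [-13.  30. 114. 106.  18. -66.]
60 -1 [-13.  30. 114. 106.  18. 114.]
90 1 [-15.  32. 118. 117.  21. -49.]
90 -1 [-15.  32. 118. 117.  21. 131.]
120 1 [-16.  34. 122. 128.  25. -32.]
120 -1 [-16.  34. 122. 128.  25. 148.]
```

```bash
sed -i 's/radians(12.5)/radians(12.4)/' h.py
python3 - <<'E'
from h import *
manip.gripper_to(0)
manip.reach(at(0,0,200),rpy(90))
s=look("w1")
for q in ("hub","valve_cap","top_point","spokes","valve"):
    for d in manip.landmark_of(s,q)[:2]: print(q,d["uv"],d["score"],inplane(s,d["uv"]))
print(manip.current_tcp_pos(),at(0,0,200),proj(s,HUB),proj(s,at(70,0,0)),manip.current_time(),manip.current_grip_width())
E
```

```text
hub [329.6, 174.0] 0.73 [7.32927559 0.2037624 ]
valve_cap [306.7, 222.0] 0.49 [-21.41491566 -62.66018692]
top_point [329.5, 111.4] 0.97 [ 6.50853625 73.87212125]
top_point [135.3, 289.1] 0.46 [-258.35683428 -162.10542425]
spokes [329.8, 172.5] 0.69 [7.55548116 2.07310135]
[477.99042445  72.48311796 308.39332485] [477.90917417  72.07849137 308.47121818] [323.60304901 174.14735767] [323.84102245 114.86260912] 5.2583 0.9081323150630595
```

View pics/w1.png

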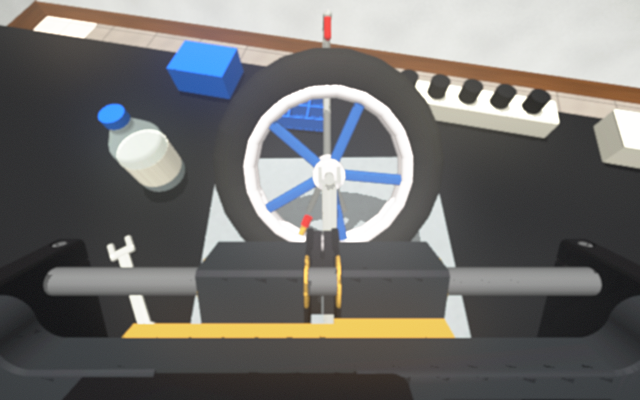

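```bash
cat >> h.py <<'E'
u0,w0,n0=axes(); HUB=HUB+7.2*w0
OFF=15.5
def P(phi,h): return at(58,phi,h)-OFF*(at(1,phi+90,0)-HUB)
def push(a,b,enter=True,vel=50):
    if enter:
        manip.reach(P(a,60),rpy(a))
        if manip.servo_line(P(a,-8),vel=80,f_stop=8): print("blocked",manip.current_tcp_pos(),P(a,-8)); return False
    for p in np.linspace(a,b,max(2,int(np.ceil(abs(b-a)/12))+1))[1:]:
        if manip.servo_line(P(p,-8),rpy(p),vel=vel,f_stop=25): print("stop",p); return False
    print("F",manip.current_force()); return True
def leave(b,back=6):
    manip.servo_line(P(b-back,-8),rpy(b-back),vel=40); manip.servo_line(P(b-back,60),vel=120)
def check(name):
    manip.reach(at(0,0,200),rpy(90)); s=look(name)
    for q in ("hub","valve_cap","top_point"):
        for d in manip.landmark_of(s,q)[:1]: print(q,d["uv"],d["score"],inplane(s,d["uv"]))
    print(manip.current_time()); return s
E
python3 - <<'E'
from h import *
if push(9.5,104.5):
    leave(104.5); check("w2")
E
```

```text
F [0.45056382 0.99776059 0.5417357 ]
hub [323.6, 173.1] 0.89 [1.06711138 1.8436485 ]
valve_cap [266.5, 155.5] 0.7 [-67.52324138  23.30876439]
top_point [323.1, 114.9] 0.86 [ 0.31029013 70.45197458]
12.7583
```

View pics/w2.png

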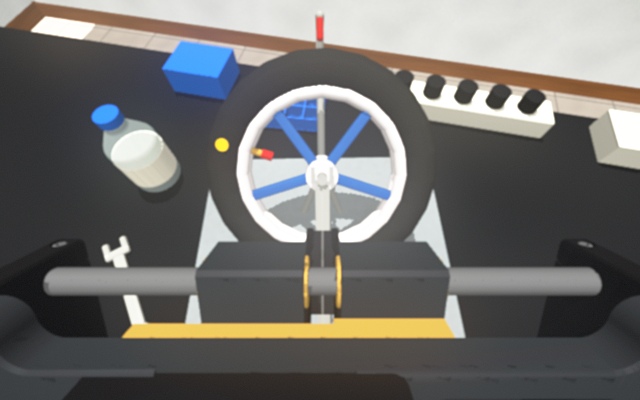

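Run:
```python
from h import *
if push(19,99):
    leave(99); s=check("w3")
    cv2.imwrite("pics/w3c.png",cv2.resize(s["color"][0:250,200:450,::-1],None,fx=2.4,fy=2.4,interpolation=cv2.INTER_CUBIC))
    for a in (0,180): print(proj(s,at(150,a,0)))
```

```text
F [0.73860001 0.81677379 0.7260964 ]
hub [320.3, 174.5] 0.68 [-2.93024054  0.16959871]
valve_cap [315.2, 112.6] 0.67 [-8.79344702 73.0781807 ]
top_point [323.8, 111.6] 0.82 [ 1.12530822 74.2025301 ]
19.6583
[322.96974426  38.82256278]
[322.48114422 282.4047023 ]
```

View pics/w3c.png

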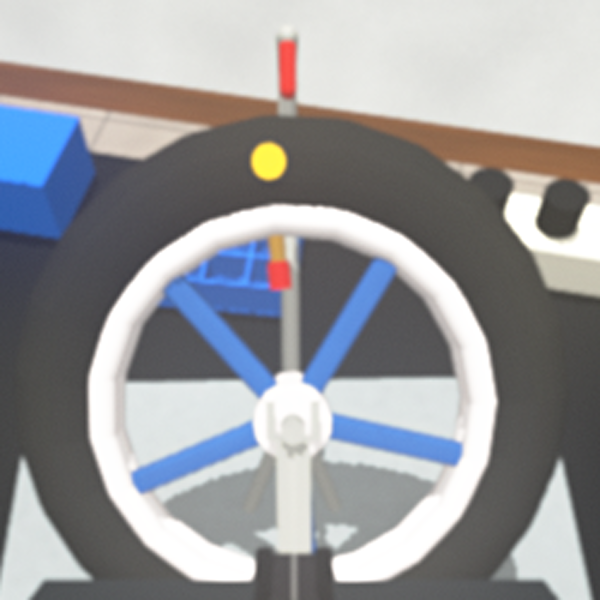

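Run:
```python
from h import *
if push(92,104,vel=15):
    leave(104); s=check("w4")
    cv2.imwrite("pics/w4c.png",cv2.resize(s["color"][0:250,200:450,::-1],None,fx=2.4,fy=2.4,interpolation=cv2.INTER_CUBIC))
```

```text
F [2.60224625 2.48022982 3.89542218]
hub [322.7, 174.7] 0.68 [ 0.00862113 -0.15047772]
valve_cap [322.1, 113.5] 0.67 [-0.80748726 72.01332519]
top_point [323.0, 112.1] 0.7 [ 0.22860749 73.57182298]
24.1833
```

View pics/w4c.png

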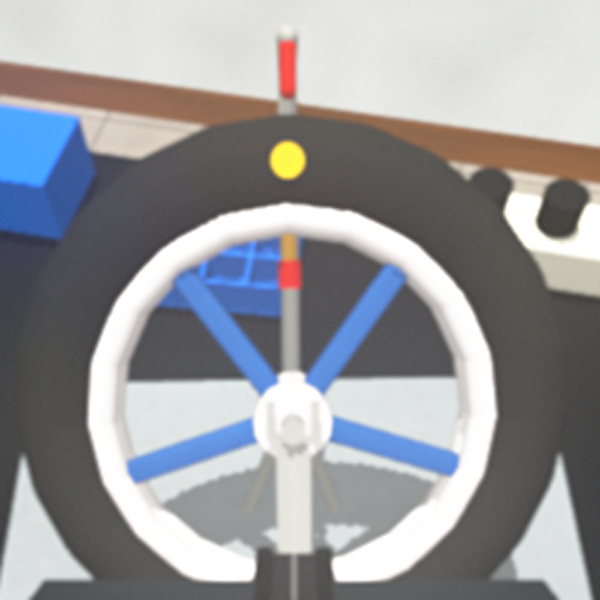

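The yellow dot (287,160) and red cap (290,275) now line up with the pointer (287,65) and the hub (291,425). The hub hasn't shifted, and the arm is clear.

```bash
python3 -c "
from plant import manip
print(manip.sign_off())"
```

```text
the job is handed in; nothing more can be done
None
```

The job is handed in: three fingertip pushes on the blue spokes brought the valve stem straight up under the red pointer, within about half a degree in the last picture, at about 24 s of the 58 s limit; the wheel still looked seated in its slots.

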